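# Load the last vials and offer up the shaker's retaining plate

## Task

Finish loading the heated vial shaker on the lab bench: move the vial with the tall closed cap from the stand into the empty middle pocket of the block, then the vial with the low open-topped cap into the empty corner pocket next to it, each upright and fully down; do not tip a vial over. Then pick up the retaining plate by its handle and hold it level over the loaded block, long side along the block's long side, about 15 mm above the tops of the four pillars and with its four corner holes in line with their threaded holes, so that a colleague can start the thumbscrews. Finish while still holding the plate there, steady, touching neither pillars nor vials, and leave the dish of thumbscrews, the wash bottle and the beaker where they stand.

Things in the scene. Friction and masses are not known exactly. Their poses are not given: they have to be found in the camera images.
- shaker: Heated block shaker, fixed: white housing 210 mm wide (y), x = -90 to 160 mm, 50 mm high, sloped display panel on its +x side. On it an aluminium block 130 (x) by 196 mm (y), top 95 mm above the bench, with six vial pockets: rows at x = +28 and -28, at y = -42, 0, +42 mm. Four hold vials (part of the shaker) that stand 44 mm out of the block. Origin under the block's centre at bench level, z up.
- pocket_mid (a point): Floor centre of the empty middle pocket of the row away from the panel (shaker x = -28, y = 0 mm), 63 mm above the bench. Pocket 26.5 mm across and 32 mm deep, mouth at the block's top.
- pocket_corner (a point): Floor centre of the empty corner pocket at the end of the same row (shaker x = -28, y = -42 mm). Same size and height.
- pillar_a (a point): Centre of the 6 mm threaded hole in the flat top of the steel pillar (14 mm thick, 48 mm tall) on the block's corner at shaker x = +52, y = +82 mm; 143 mm above the bench, 4 mm higher than the tops of seated vials.
- pillar_b (a point): The same for the pillar at shaker x = +52, y = -82 mm.
- pillar_c (a point): The same for the pillar at shaker x = -52, y = -82 mm.
- pillar_d (a point): The same for the pillar at shaker x = -52, y = +82 mm.
- plate: Retaining plate, loose, lying on the bench handle up: dark anodised aluminium, 130 mm (x) by 190 mm (y) by 5 mm, about 0.35 kg, with a 14 mm through hole near each corner at x = +-52, y = +-82 mm. A black bow handle stands on its middle. Either way round (half a turn) fits. Origin at the centre of its underside, z up through the handle.
- plate_handle (a point): Middle of the plate's handle bar, 49 mm above the plate's underside. The bar runs along the plate's y axis, 12 by 12 mm in section and 116 mm long, with 38 mm of free height under it between posts 104 mm apart.
- hole_a (a point): Centre of the plate's corner hole at plate x = +52, y = +82 mm, on the underside.
- hole_b (a point): The same at plate x = +52, y = -82 mm.
- hole_c (a point): The same at plate x = -52, y = -82 mm.
- hole_d (a point): The same at plate x = -52, y = +82 mm.
- vial_tall: Loose amber glass vial, 24 mm across and 76 mm tall over its cap, 45 g, with a tall (23 mm) closed, ribbed white cap slightly bevelled at the top. Origin at the centre of its underside, z up.
- vial_low: Loose amber glass vial, 24 mm across and 76 mm tall over its cap, 45 g, with a low (11 mm) white cap whose open top shows a dark septum disc. Origin at the centre of its underside, z up.
- stand: Grey vial stand, fixed: block 50 mm (x) by 190 mm (y) by 24 mm high, with four wells 26.5 mm across and 18 mm deep (floor 6 mm above the bench) at y = -66, -22, +22 and +66 mm. The two vials stand in the wells at y = -66 and +22 mm, either way round. Origin at the centre of its underside.
- dish: Bystander: low grey dish 92 mm across and 16 mm high with four thumbscrews. Origin at the centre of its underside.
- wash_bottle: Bystander: white wash bottle with a bent spout, 68 mm across, about 185 mm tall. Origin at the centre of its underside.
- beaker: Bystander: empty glass beaker 70 mm across and 90 mm tall. Origin at the centre of its underside.

How it is judged:
By the outcome, as a careful person would: the job done as asked, in the order asked, and still so for the second after the job is handed in, while the arm keeps its last pose, push and grip.
It also fails if it takes over 72 s, if anything falls off the work surface, if the arm or the gripper's body presses on something with over 40 N, if the wrist force passes 120 N, or if a joint passes its speed limit or range.

## Robot

A 7-joint arm with a two-finger parallel gripper is mounted at the origin on the work surface. World frame = base frame: x ahead of the robot, y to its left, z up, the work surface at z = 0. Lengths are in m, angles in degrees, forces in N, time in s.
With the tool pointing down it reaches from about 0.4 to 0.875 m from the base axis. Payload 6.5 kg.
Tool frame: the origin (TCP) lies at the very end of the fingers, on their centre line; the grasp point (between the pads) lies 19 mm behind it; z points along the fingers, y is the direction in which the jaws open and shut (so a half turn about z gives the same grasp; the last joint's range is limited). The gripper opens to 85 mm and grips with 20 to 120 N. Pads are 22 mm wide; open, the fingers measure 114 mm over their backs; the gripper's body (76 mm by 85 mm) begins 54 mm behind the grasp point. The pads swing forward as they close: fully open they stand 13 mm farther back than shut.
Start: joints at [60.779, 30.733, -0.252, 88.115, 0.149, 61.152, -4.079], TCP at [0.279, -0.587, 0.231] pointing down, gripper open.
Joint ranges: [-154.64, 154.64], [-21.42, 123.67], [-72.66, 72.17], [13.99, 137.28], [-74.86, 254.86], [10.95, 109.41], [-158.01, 158.01]. Speed limits (degrees/s): [136.94, 136.94, 180, 180, 180, 180, 180].

## Interface

Orientations are given as a 3x3 rotation matrix whose columns are the frame's x, y, z axes.
In Python, from station import ctrl gives the robot as it stands.
- The arm moves only by the tool carry_out, never from a script. Its arguments are lists of equal length, an entry for each row: "dp": the shift along the tool's x, y, z in m, a list of three; "twist": the turn about the tool's z in rad; "jaw": the gripper's target within -1 to 1 (shut at 1, half-way at 0, fully open at -1). In form: {"dp": [[tx, ty, tz], ...], "twist": [twist, ...], "jaw": [jaw, ...]}. A call has 1 to 12 rows; each row shifts and turns the commanded pose from where the row before left it, along the tool's axes as they then stand; what a row does not reach is not made up. A row lasts 1/12 s, in which the tool goes at most 41.7 mm and 7.16 degrees, less where a joint would pass 70% of its speed; a pose out of reach is approached as far as the arm can. A call is refused whole if a number of a shift passes 0.0417 or a number of a turn 0.125, either way. A call with a gripper value outside its range is refused whole. The fingers move at their own pace and stop on an object; "squeeze" is the grip in N (left out, the last holds). Time passes only in rows, so rows that do not move let the fingers close. It gives the time, the measured TCP pose, the force and the opening at its end, in the units of the state.
- ctrl.read_state(): the state, without advancing time (a new reading comes with each control period).
- ctrl.read_camera(name): name is "scene" or "top" or "wrist"; returns the picture (480x640x3 uint8, red, green, blue); there is no depth.
- ctrl.camera_params(name): a dict with "fx", "fy", "cx", "cy" (pixels), "distortion" ([k1, k2, p1, p2, k3] as OpenCV has them; the pictures are not rectified), "world_from_camera" (4x4, takes a point from camera to world coordinates); the wrist camera has in their place "T_tool_cam" (4x4, takes a point from camera to tool coordinates, whose origin is the TCP and whose axes are the flange's). Camera axes: x right, y down, z forward; pixel columns grow to the right and rows downward; lengths in m; the calibration is good to about 2 mm. A picture is of the moment at which its call begins: read the wrist's pose just before it. camera_params takes no time and is no camera call.
- ctrl.job_done(): hands the job in, once; it reports no verdict.
The state is a dict: "time_s": time; "q": joint angles; "qd": joint speeds; "joint_efforts": joint torques, N m; "ee_pos": TCP position; "tcp_rot": TCP orientation; "contact_force": force on the tool from outside, world axes, zero at the start; "torque": the same for the moment, N m; "width": opening from 0.0 (shut) to 1.0 (fully open).
Only numpy, scipy, OpenCV 4.12 (cv2) and the standard library are available. Lean on these libraries where they do the work, as an engineer would, in place of code of your own. Each camera call takes 0.05 s, during which the arm holds its last target. There are 200 camera calls.

## Working session

There is one attempt and no reset: what is moved stays moved. The work goes in short steps, Python scripts to look and compute and a tool call to move; the robot and the scene stay as the last step left them, time stands still between calls to the robot, and variables do not carry over. Pictures are saved under pics/ and viewed, about 8 in all and at most 12, crops included, and the job is handed in when it is done.

Besides the shell and the picture viewer there is one more tool, called after "Request:" by a JSON object that holds its "method" and its "body". carry_out: Moves the arm, as the interface text tells. Its arguments: {"type":"object","properties":{"dp":{"type":"array","items":{"type":"array","items":{"type":"number"}}},"twist":{"type":"array","items":{"type":"number"}},"jaw":{"type":"array","items":{"type":"number"}},"squeeze":{"type":"number"}},"required":["dp","twist","jaw"]}

```bash
mkdir -p pics; ls; python3 - <<'E'
from station import ctrl
import cv2,json
for n in("scene","top"):
    cv2.imwrite(f"pics/{n}0.png",ctrl.read_camera(n)[:,:,::-1])
for n in("scene","top","wrist"):
    print(n,{k:(v if not hasattr(v,'tolist') else v.tolist()) for k,v in ctrl.camera_params(n).items()})
s=ctrl.read_state();print(s)
E
```

```text
pics
scene {'fx': 536.3263934467814, 'fy': 536.3263934467814, 'cx': 323.05805324456315, 'cy': 241.82618003568209, 'distortion': [-0.013935498544951972, 0.0, 0.0, 0.0, 0.0], 'world_from_camera': [[-0.46912058874337265, 0.7269682604092705, -0.5014409452513732, 1.1607027089139295], [0.8829936829425646, 0.37597839075720535, -0.28100250099803037, 0.3419224491985544], [-0.015748939665809262, -0.5745932457322671, -0.8182875856679371, 1.0588451033945947], [0.0, 0.0, 0.0, 1.0]]}
top {'fx': 465.44792406304725, 'fy': 465.44792406304725, 'cx': 329.10673902187887, 'cy': 244.18602963824412, 'distortion': [-0.11137522687402662, 0.0, 0.0, 0.0, 0.0], 'world_from_camera': [[0.018020250039852772, -0.9802748628952302, 0.19681581177395044, 0.3197929850717556], [-0.9998053456737549, -0.01608541139388685, 0.01142498588502269, 0.008908161644949904], [-0.008033763170814731, -0.19698338182706512, -0.9803739112875699, 1.294571953810499], [0.0, 0.0, 0.0, 1.0]]}
wrist {'fx': 367.4849726112409, 'fy': 367.4849726112409, 'cx': 316.64767170278327, 'cy': 239.89532297393524, 'distortion': [-0.07471441190033086, 0.0, 0
[... 417 characters left out ...]
     61.15297404, -4.0786905 ]), 'qd': array([-0.10135427, -0.10909699,  0.00916661, -0.06944817, -0.04116709,
        0.02960025, -0.04223012]), 'joint_efforts': array([ 2.32276550e-03, -5.84567928e+01,  1.05204206e+00, -2.59777987e+01,
        1.26792464e-02,  4.65277219e-03,  3.31934177e-05]), 'ee_pos': array([ 0.27880494, -0.58654905,  0.23050453]), 'tcp_rot': array([[ 9.03110259e-01,  4.29407976e-01, -8.06671698e-04],
       [ 4.29408708e-01, -9.03109266e-01,  1.34713646e-03],
       [-1.50041546e-04, -1.56300461e-03, -9.99998767e-01]]), 'contact_force': array([ 0.43854575, -0.046594  , -0.19656661]), 'torque': array([-0.01957987,  0.00445457,  0.04751473]), 'width': 0.9979283202795078}
```

View pics/top0.png

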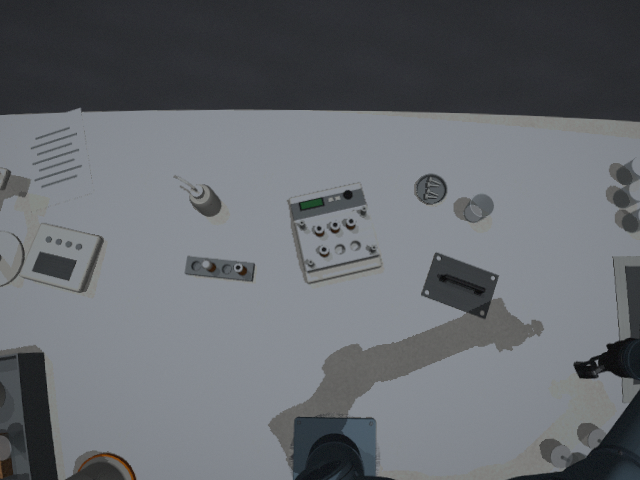

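View pics/scene0.png

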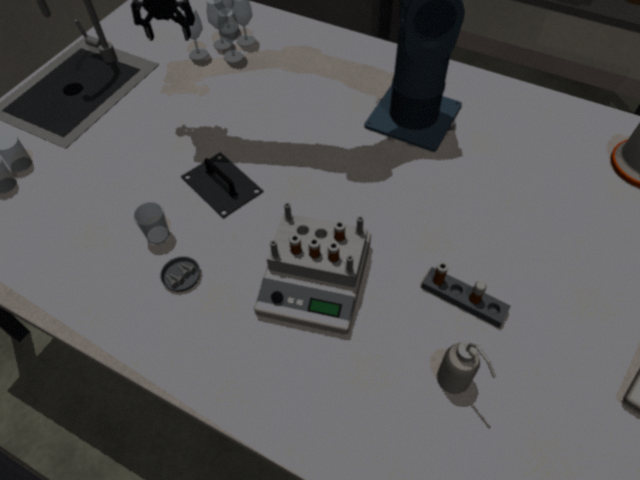

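```bash
cat > h.py <<'E'
import numpy as np,cv2
from station import ctrl
def cam(name,st=None):
    p=ctrl.camera_params(name); K=np.array([[p['fx'],0,p['cx']],[0,p['fy'],p['cy']],[0,0,1]]);D=np.array(p['distortion'])
    if name=='wrist':
        T=np.eye(4);T[:3,:3]=st['tcp_rot'];T[:3,3]=st['ee_pos'];T=T@np.array(p['T_tool_cam'])
    else: T=np.array(p['world_from_camera'])
    return K,D,T
def ray(c,uv,z):
    K,D,T=c
    n=cv2.undistortPoints(np.array(uv,float).reshape(-1,1,2),K,D).reshape(-1,2)
    d=np.c_[n,np.ones(len(n))]@T[:3,:3].T
    return T[:3,3]+d*((z-T[2,3])/d[:,2:])
def proj(c,P):
    K,D,T=c;Ti=np.linalg.inv(T)
    return cv2.projectPoints(np.array(P,float).reshape(-1,1,3),cv2.Rodrigues(Ti[:3,:3])[0],Ti[:3,3],K,D)[0].reshape(-1,2)
def fit(model,world):  # 2D rigid fit -> x,y,yaw deg,resid mm
    m=np.array(model,float);w=np.array(world)[:,:2];mc,wc=m.mean(0),w.mean(0)
    a,b=m-mc,w-wc;th=np.arctan2((a[:,0]*b[:,1]-a[:,1]*b[:,0]).sum(),(a*b).sum())
    R=np.array([[np.cos(th),-np.sin(th)],[np.sin(th),np.cos(th)]]);t=wc-R@mc
    return t,np.degrees(th),R,np.linalg.norm(m@R.T+t-w,axis=1)*1e3
E
python3 - <<'E'
from h import *
c=cam('top')
print(fit([(.052,.082),(.052,-.082),(-.052,-.082),(-.052,.082)],ray(c,[(302,225),(363,211),(373,249),(310,264)],.143)))
print(fit([(.052,.082),(.052,-.082),(-.052,-.082),(-.052,.082)],ray(c,[(437,257),(495,276),(485,315),(427,294)],.005)))
print(fit([(.025,.095),(.025,-.095),(-.025,-.095),(-.025,.095)],ray(c,[(187,256),(254,263),(253,281),(185,274)],.024)))
t=cv2.imread('pics/top0.png');s=cv2.imread('pics/scene0.png')
f=lambda i,x,y,w,h,W,H:cv2.resize(i[y:y+h,x:x+w],(W,H),interpolation=cv2.INTER_CUBIC)
A=np.hstack([f(t,180,245,80,50,400,250),f(s,415,250,100,62,400,250)])
B=np.hstack([f(t,280,175,110,110,350,350),f(t,415,240,90,90,350,350)])
B=np.hstack([B,np.zeros((350,100,3),np.uint8)])
o=np.vstack([A,B]);cv2.imwrite('pics/c1.png',cv2.convertScaleAbs(o,alpha=1.3))
E
```

```text
(array([0.56970267, 0.00253727]), np.float64(14.194300756517993), array([[ 0.96946975, -0.24521095],
       [ 0.24521095,  0.96946975]]), array([2.53354173, 1.70093701, 1.62586272, 0.41229485]))
(array([ 0.46720801, -0.34753214]), np.float64(-17.88277067646099), array([[ 0.95168679,  0.30707045],
       [-0.30707045,  0.95168679]]), array([6.49591344, 5.36823438, 7.844707  , 3.04798116]))
(array([0.50106583, 0.32709143]), np.float64(-4.517249475332472), array([[ 0.99689367,  0.07875922],
       [-0.07875922,  0.99689367]]), array([2.38333187, 0.73349645, 2.9583178 , 0.1162254 ]))
```

View pics/c1.png

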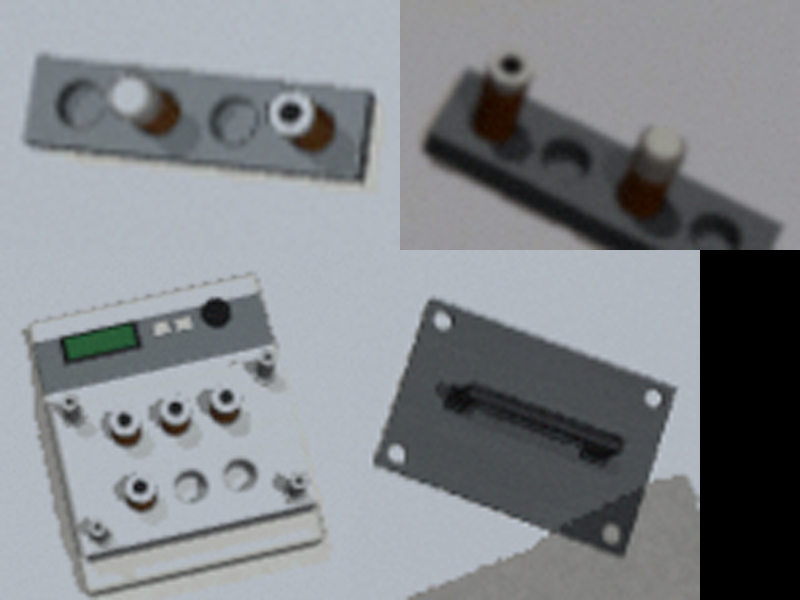

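```bash
cat >> h.py <<'E'
def plan(P,yaw):
    s=ctrl.read_state();R=s['tcp_rot'];y0=np.degrees(np.arctan2(R[1,1],R[0,1]))
    tw=-np.radians((yaw-y0+180)%360-180)
    R2=R@cv2.Rodrigues(np.array([0,0,tw]))[0]
    d=R2.T@(np.array(P)-s['ee_pos'])
    print('t',round(s['time_s'],2),'pos',s['ee_pos'].round(4),'yaw',round(y0,2),'F',s['contact_force'].round(1),'w',round(s['width'],3))
    print('twist',round(tw,4),'then d(tool)',d.round(4),'rows>=',np.ceil(np.linalg.norm(d)/.0417))
def snap(name,cname='wrist'):
    s=ctrl.read_state();im=ctrl.read_camera(cname)[:,:,::-1].copy()
    cv2.imwrite(f'pics/{name}.png',im);np.savez(f'pics/{name}.npz',tcp_rot=s['tcp_rot'],ee_pos=s['ee_pos']);return im
E
python3 - <<'E'
from h import *
c=cam('top')
C=[(.052,.082),(.052,-.082),(-.052,-.082),(-.052,.082)]
print(fit(C,ray(c,[(302.3,223.1),(363.6,208.6),(373.3,247.3),(310.2,262.1)],.143)))
print(fit(C,ray(c,[(438.9,258),(492.9,278.1),(482.1,312.8),(426.8,292.5)],.005)))
v=ray(c,[(205.6,263.4),(238.2,267.4)],.082);print(v,np.linalg.norm(v[0]-v[1]))
plan([*v[0][:2],.2],-4.5)
E
```

```text
(array([0.57485212, 0.00171832]), np.float64(14.151037007707226), array([[ 0.96965463, -0.24447884],
       [ 0.24447884,  0.96965463]]), array([2.35128039, 0.6560194 , 1.3367559 , 0.36278052]))
(array([ 0.4675548 , -0.34515215]), np.float64(-19.814990546243056), array([[ 0.94079211,  0.33898408],
       [-0.33898408,  0.94079211]]), array([0.9625614 , 0.51713516, 0.48651313, 0.37659634]))
[[0.50565157 0.35093544 0.082     ]
 [0.49660737 0.26252674 0.082     ]] 0.08887010873505818
t 0.1 pos [ 0.2788 -0.5865  0.2305] yaw -64.57 F [ 0.4 -0.  -0.2] w 0.998
twist -1.0484 then d(tool) [0.9524 0.1526 0.0316] rows>= 24.0
```

Request:
{"method": "carry_out", "body": {"dp": [[0,0,0],[0,0,0],[0,0,0],[0,0,0],[0,0,0],[0,0,0],[0,0,0],[0,0,0],[0,0,0],[0.037,0.006,0],[0.037,0.006,0],[0.037,0.006,0]], "twist": [-0.1165,-0.1165,-0.1165,-0.1165,-0.1165,-0.1165,-0.1165,-0.1165,-0.1165,0,0,0], "jaw": [-0.2,-0.2,-0.2,-0.2,-0.2,-0.2,-0.2,-0.2,-0.2,-0.2,-0.2,-0.2]}}

```text
time_s: 1.1
ee_pos: [0.3054, -0.4763, 0.2306]
tcp_rot: [[0.08, 0.997, -0.0], [0.997, -0.08, 0.001], [0.001, -0.0, -1.0]]
contact_force: [0.3, 0.7, -0.2]
width: 0.603
```

Request:
{"method": "carry_out", "body": {"dp": [[0.037,0.006,0],[0.037,0.006,0],[0.037,0.006,0],[0.037,0.006,0],[0.037,0.006,0],[0.037,0.006,0],[0.037,0.006,0],[0.037,0.006,0],[0.037,0.006,0],[0.037,0.006,0],[0.037,0.006,0],[0.037,0.006,0]], "twist": [0,0,0,0,0,0,0,0,0,0,0,0], "jaw": [-0.2,-0.2,-0.2,-0.2,-0.2,-0.2,-0.2,-0.2,-0.2,-0.2,-0.2,-0.2]}}

```text
time_s: 2.1
ee_pos: [0.4122, -0.0391, 0.2313]
tcp_rot: [[0.079, 0.997, 0.0], [0.997, -0.079, -0.0], [-0.0, 0.0, -1.0]]
contact_force: [0.4, -0.7, -0.3]
width: 0.602
```

```bash
python3 - <<'E'
from h import *
plan([.5057,.351,.18],-5)
E
```

```text
t 2.1 pos [ 0.4122 -0.0391  0.2313] yaw -4.51 F [ 0.4 -0.7 -0.3] w 0.602
twist 0.0085 then d(tool) [0.3968 0.0592 0.0512] rows>= 10.0
```

Request:
{"method": "carry_out", "body": {"dp": [[0.036,0.0054,0.0046],[0.036,0.0054,0.0046],[0.036,0.0054,0.0046],[0.036,0.0054,0.0046],[0.036,0.0054,0.0046],[0.036,0.0054,0.0046],[0.036,0.0054,0.0046],[0.036,0.0054,0.0046],[0.036,0.0054,0.0046],[0.036,0.0054,0.0046],[0.036,0.0054,0.0046],[0,0,0]], "twist": [0,0,0,0,0,0,0,0,0,0,0,0], "jaw": [-0.2,-0.2,-0.2,-0.2,-0.2,-0.2,-0.2,-0.2,-0.2,-0.2,-0.2,-0.2]}}

```text
time_s: 3.1
ee_pos: [0.5008, 0.3573, 0.1798]
tcp_rot: [[0.072, 0.997, -0.002], [0.997, -0.072, 0.006], [0.006, -0.002, -1.0]]
contact_force: [-1.3, -0.0, -0.1]
width: 0.601
```

```bash
python3 - <<'E'
from h import *
snap('w1')
s=ctrl.read_state();c=cam('wrist',s);print(proj(c,[[.5057,.351,.082],[.4966,.2625,.082]]))
plan([.5057,.351,.18],-5)
E
```

```text
[[323.03829148 243.9146496 ]
 [319.06109785 357.03796296]]
t 3.15 pos [0.501  0.3537 0.1798] yaw -4.2 F [-0.5 -0.3  0.3] w 0.599
twist 0.0139 then d(tool) [-0.0023  0.0049 -0.0002] rows>= 1.0
```

View pics/w1.png

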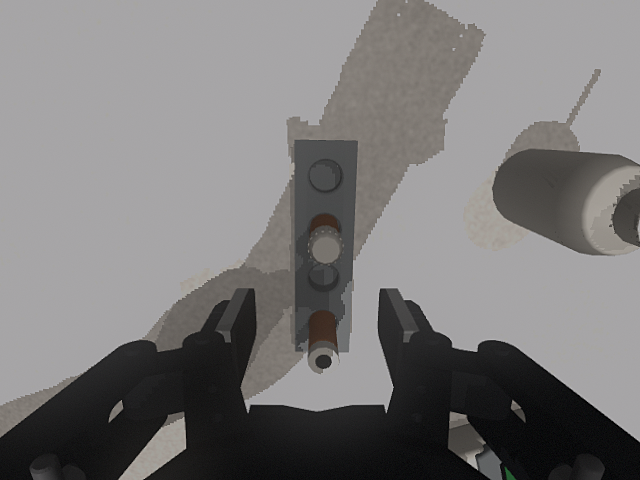

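```bash
python3 - <<'E'
from h import *
c=cam('wrist',np.load('pics/w1.npz'));v=ray(c,[(326,247),(322,361)],.082);print(v,np.linalg.norm(v[0]-v[1]))
w=ray(c,[(295,140),(357,140),(292,350),(350,351)],.024);print(w)
plan([*v[0][:2],.18],-5)
E
```

```text
[[0.50737091 0.35265926 0.082     ]
 [0.49853433 0.26305093 0.082     ]] 0.0900429800329768
[[0.48893473 0.42493414 0.024     ]
 [0.53776784 0.42145492 0.024     ]
 [0.46959702 0.23784962 0.024     ]
 [0.52327192 0.23292932 0.024     ]]
t 3.15 pos [0.501  0.3537 0.1798] yaw -4.2 F [-0.5 -0.3  0.3] w 0.599
twist 0.0139 then d(tool) [-0.0005  0.0064 -0.0002] rows>= 1.0
```

Request:
{"method": "carry_out", "body": {"dp": [[-0.001,0.006,0.02],[0,0,0.02],[0,0,0.025],[0,0,0.025],[0,0,0.025],[0,0,0.02],[0,0,0],[0,0,0],[0,0,0],[0,0,0],[0,0,0],[0,0,0]], "twist": [0.014,0,0,0,0,0,0,0,0,0,0,0], "jaw": [-0.2,-0.2,-0.2,-0.2,-0.2,-0.2,-0.2,-0.2,1,1,1,1], "squeeze": 25}}

```text
time_s: 4.15
ee_pos: [0.5088, 0.3486, 0.0472]
tcp_rot: [[0.092, 0.996, 0.001], [0.996, -0.092, 0.001], [0.001, 0.001, -1.0]]
contact_force: [-2.4, -0.4, 7.2]
width: 0.278
```

Request:
{"method": "carry_out", "body": {"dp": [[0,0,0],[0,0,0],[0,0,0],[0,0,0]], "twist": [0,0,0,0], "jaw": [1,1,1,1]}}

```text
time_s: 4.48
ee_pos: [0.5088, 0.3487, 0.0472]
tcp_rot: [[0.092, 0.996, 0.001], [0.996, -0.092, 0.001], [0.001, 0.001, -1.0]]
contact_force: [-2.1, -1.3, 6.2]
width: 0.279
```

Request:
{"method": "carry_out", "body": {"dp": [[0,0,-0.015],[0,0,-0.025],[0,0,-0.03],[0,0,-0.035],[0,0,-0.035],[0,0,-0.035],[0,0,-0.005],[0,0,0],[0,0,0],[0,0,0],[0,0,0],[0,0,0]], "twist": [0,0,0,0,0,0,-0.057,-0.057,-0.057,-0.057,-0.057,-0.055], "jaw": [1,1,1,1,1,1,1,1,1,1,1,1]}}

```text
time_s: 5.48
ee_pos: [0.5086, 0.3477, 0.227]
tcp_rot: [[-0.248, 0.969, 0.001], [0.969, 0.248, 0.0], [-0.0, 0.001, -1.0]]
contact_force: [-0.0, -0.1, -0.9]
width: 0.278
```

```bash
python3 - <<'E'
from h import *
plan([.5477,-.0051,.225],14.15)
E
```

```text
t 5.48 pos [0.5086 0.3477 0.227 ] yaw 14.34 F [-0.  -0.1 -0.9] w 0.278
twist 0.0034 then d(tool) [-0.3517 -0.0484  0.002 ] rows>= 9.0
```

Request:
{"method": "carry_out", "body": {"dp": [[-0.02,-0.003,0],[-0.035,-0.005,0],[-0.04,-0.0055,0],[-0.04,-0.0055,0],[-0.04,-0.0055,0],[-0.04,-0.0055,0],[-0.04,-0.0055,0],[-0.04,-0.0055,0],[-0.037,-0.005,0.001],[-0.02,-0.0025,0],[0,0,0],[0,0,0]], "twist": [0.003,0,0,0,0,0,0,0,0,0,0,0], "jaw": [1,1,1,1,1,1,1,1,1,1,1,1]}}

```text
time_s: 6.48
ee_pos: [0.5469, -0.0069, 0.2256]
tcp_rot: [[-0.239, 0.971, 0.001], [0.971, 0.239, -0.001], [-0.001, 0.001, -1.0]]
contact_force: [-0.4, 0.5, -0.1]
width: 0.276
```

```bash
python3 - <<'E'
from h import *
im=snap('w2')
o=im[90:450,120:520]
cv2.imwrite('pics/w2c.png',cv2.resize(o,(800,720)) [:600])
plan([.5477,-.0051,.225],14.15)
E
```

```text
t 6.53 pos [ 0.5468 -0.005   0.2256] yaw 14.0 F [ 0.4 -0.1  0.4] w 0.275
twist -0.0027 then d(tool) [-0.0003  0.0009  0.0006] rows>= 1.0
```

View pics/w2c.png

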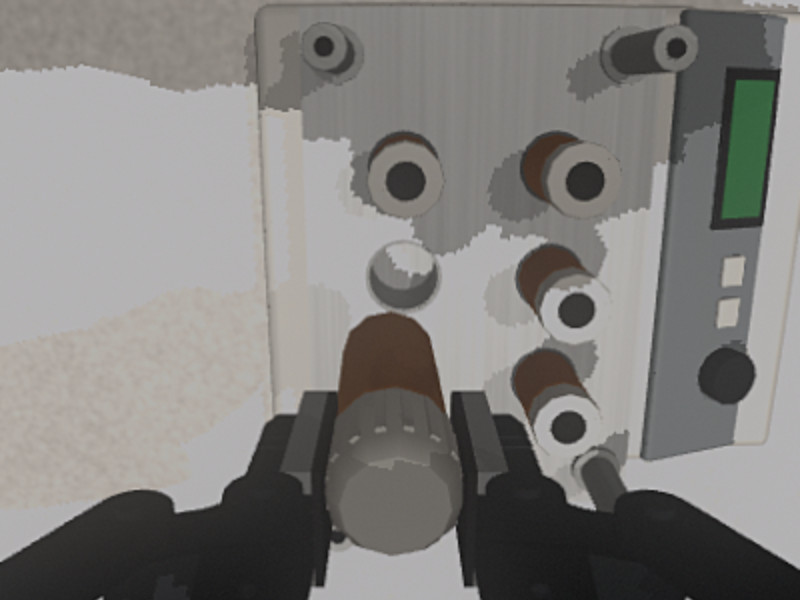

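```bash
python3 - <<'E'
from h import *
s=np.load('pics/w2.npz');print(s['ee_pos'])
c=cam('wrist',s)
w=np.r_[ray(c,[(322.5,180.5),(412.5,180),(407.5,245),(404,303.5)],.139),ray(c,[(282,113.5),(458.5,114)],.143),ray(c,[(322,227.5)],.095)]
m=np.array([(-28,42),(28,42),(28,0),(28,-42),(-52,82),(52,82),(-28,0)])/1e3
t,y,R,r=fit(m,w);print(t,y,r,'mid',R@[-.028,0]+t,'corner',R@[-.028,-.042]+t, 'meas mid',w[-1])
cap=ray(c,[(317,344)],s['ee_pos'][2]+.0348);print('cap',cap, 'rel tool',s['tcp_rot'].T@(cap[0]-s['ee_pos']))
# predicted outline of vial bottom far edge
for off in(0,.003):
  R_=s['tcp_rot'];b=s['ee_pos']+R_@[off,0,.0412];print(proj(c,[b+R_@[.012,0,0],b+R_@[0,.012,0],b-R_@[0,.012,0]])*2-[240,180])
E
```

```text
[ 0.5468876  -0.00688844  0.22558685]
[0.57840992 0.00069564] 13.878667587102894 [0.27803207 0.22462945 0.42900999 0.20166146 0.42120349 0.24724629
 0.7901732 ] mid [ 0.55122736 -0.00602063] corner [ 0.56130176 -0.04679447] meas mid [ 0.55131358 -0.00523517  0.095     ]
cap [[ 0.54697304 -0.00519586  0.26038685]] rel tool [ 0.00159622  0.00051632 -0.03480083]
[[391.60002102 315.19408593]
 [436.68163744 358.20552256]
 [346.62683967 358.2658502 ]]
[[391.58641959 304.19268844]
 [436.86481065 347.58551929]
 [346.41698385 347.64608951]]
```

```bash
python3 - <<'E'
from h import *
for i in range(5):
    s=ctrl.read_state();print(s['ee_pos'].round(4),np.degrees(np.arctan2(s['tcp_rot'][1,1],s['tcp_rot'][0,1])).round(2),s['qd'].round(1));im=snap(f'w3_{i}')
    g=cv2.cvtColor(im,cv2.COLOR_BGR2GRAY)
    if i:print(cv2.phaseCorrelate(np.float32(g0[90:240,200:440]),np.float32(g[90:240,200:440])))
    g0=g
E
```

```text
[ 0.5468 -0.005   0.2256] 14.0 [-1.6  0.1 -1.2  0.3  0.  -0.2 -0.2]
[ 0.5467 -0.004   0.2255] 14.1 [-0.9  0.2 -0.4  0.1  0.2 -0.2  0.1]
((-0.21512433216383897, 1.369004654030249), 0.9034164497057597)
[ 0.5466 -0.0036  0.2254] 14.16 [-0.5  0.3  0.1  0.1  0.2 -0.1  0.2]
((0.007697664559074724, 0.630880371819444), 0.9994826734330919)
[ 0.5466 -0.0035  0.2252] 14.17 [-0.1  0.2  0.3 -0.   0.   0.   0. ]
((0.083413422335326, 0.05063419132409308), 1.0003016857571072)
[ 0.5466 -0.0037  0.225 ] 14.17 [ 0.   0.3  0.4  0.1  0.1 -0.   0. ]
((0.16806688707774242, -0.1569738621303287), 0.9899442301856147)
```

Request:
{"method": "carry_out", "body": {"dp": [[-0.0045,0.0035,0.01],[0,0,0.015],[0,0,0.015],[0,0,0.015],[0,0,0.015],[0,0,0],[0,0,0],[0,0,0],[0,0,0],[0,0,0]], "twist": [0,0,0,0,0,0,0,0,0,0], "jaw": [1,1,1,1,1,1,1,1,1,1]}}

```text
time_s: 7.62
ee_pos: [0.5518, -0.0088, 0.1555]
tcp_rot: [[-0.242, 0.97, 0.002], [0.97, 0.242, -0.0], [-0.0, 0.001, -1.0]]
contact_force: [-0.3, 0.5, -0.7]
width: 0.276
```

```bash
python3 - <<'E'
from h import *
im=snap('w4')
cv2.imwrite('pics/w4c.png',cv2.resize(im[100:400,120:520],(800,600)))
plan([.5477,-.0051,.225],14.15)
E
```

```text
t 7.67 pos [ 0.5517 -0.0089  0.1554] yaw 14.01 F [ 0.4  0.1 -0.8] w 0.275
twist -0.0025 then d(tool) [ 0.0047 -0.0029 -0.0696] rows>= 2.0
```

View pics/w4c.png

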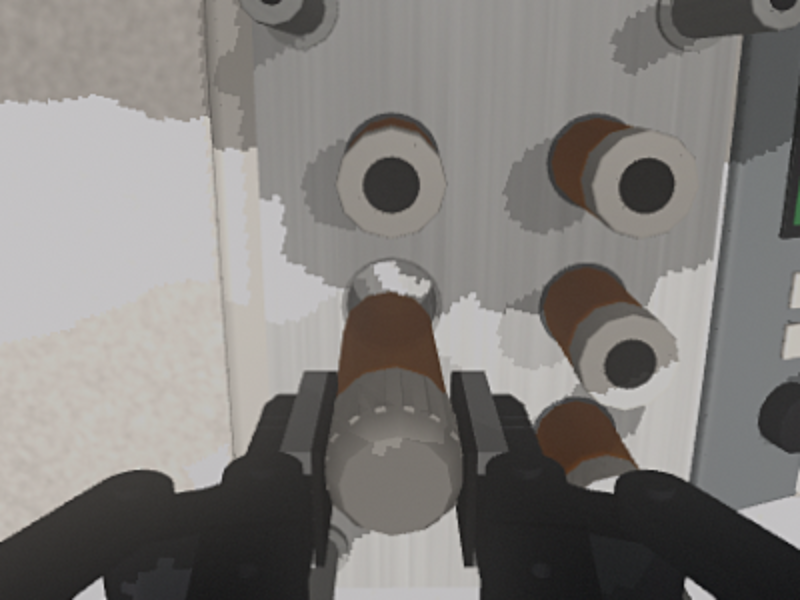

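```bash
python3 - <<'E'
from h import *
s=np.load('pics/w4.npz');c=cam('wrist',s);z=s['ee_pos'][2]
w=ray(c,[(315.5,192.5),(443.5,193),(435,281.5)],.139)
m=np.array([(-28,42),(28,42),(28,0)])/1e3
t,y,R,r=fit(m,w);mid=R@[-.028,0]+t;print(t,y,r,'mid',mid,s['ee_pos'])
far=ray(c,[(316,229)],.095)[0][:2]-R@[0,.01325];print('mid by rim',far)
X=s['tcp_rot'][:2,:2]
cap=ray(c,[(317,333.5)],z+.0348)[0][:2]   # cap top centre
bot=ray(c,[(314.5,246)],z-.0412)[0][:2]-X[:,0]*.012
for n,v in(('cap',cap),('bot',bot)):print(n,v,'tool off',X.T@(v-s['ee_pos'][:2]),'to mid',X.T@(mid-v), 'rim',X.T@(far-v))
E
```

```text
[5.78483628e-01 5.52236825e-04] 14.04012011249121 [0.12952004 0.17111372 0.11027044] mid [ 0.5513201 -0.0062406] [ 0.5518442  -0.00884897  0.1555219 ]
mid by rim [ 0.55108215 -0.00503618]
cap [ 0.55094104 -0.0033093 ] tool off [0.0055935  0.00046512] to mid [-0.00293585 -0.00034202] rim [-0.00170965 -0.00028123]
bot [ 0.55103768 -0.00816754] tool off [ 0.00085645 -0.00061751] to mid [0.00180121 0.00074061] rim [0.0030274  0.00080139]
```

Request:
{"method": "carry_out", "body": {"dp": [[0.002,0.0003,0],[0,0,0],[0,0,0],[0,0,0.005],[0,0,0.006],[0,0,0.006],[0,0,0.006],[0,0,0],[0,0,0]], "twist": [0,0,0,0,0,0,0,0,0], "jaw": [1,1,1,1,1,1,1,1,1]}}

```text
time_s: 8.42
ee_pos: [0.5509, -0.007, 0.1311]
tcp_rot: [[-0.242, 0.97, -0.001], [0.97, 0.242, 0.0], [0.0, -0.001, -1.0]]
contact_force: [0.3, -0.6, -1.5]
width: 0.275
```

Request:
{"method": "carry_out", "body": {"dp": [[0,0,0.005],[0,0,0.006],[0,0,0.006],[0,0,0.004],[0,0,0],[0,0,0],[0,0,0]], "twist": [0,0,0,0,0,0,0], "jaw": [1,1,1,1,1,1,1]}}

```text
time_s: 9.0
ee_pos: [0.551, -0.007, 0.1107]
tcp_rot: [[-0.242, 0.97, -0.0], [0.97, 0.242, -0.0], [-0.0, -0.0, -1.0]]
contact_force: [1.1, -0.5, -0.9]
width: 0.277
```

Request:
{"method": "carry_out", "body": {"dp": [[0,0,0.003],[0,0,0.003],[0,0,0.002],[0,0,0],[0,0,0]], "twist": [0,0,0,0,0], "jaw": [1,1,1,1,1]}}

```text
time_s: 9.42
ee_pos: [0.5511, -0.0069, 0.104]
tcp_rot: [[-0.242, 0.97, 0.0], [0.97, 0.242, -0.001], [-0.001, -0.0, -1.0]]
contact_force: [-4.4, -1.5, 15.3]
width: 0.273
```

Request:
{"method": "carry_out", "body": {"dp": [[0,0,0],[0,0,0],[0,0,0],[0,0,0],[0,0,-0.01],[0,0,-0.02],[0,0,-0.03],[0,0,-0.03],[0,0,-0.03],[0,0,0],[0,0,0],[0,0,0]], "twist": [0,0,0,0,0,0,0,0,0,0.11,0.11,0.11], "jaw": [0,0,0,0,0,0,0,0,0,0,0,0]}}

```text
time_s: 10.42
ee_pos: [0.5513, -0.0068, 0.224]
tcp_rot: [[0.091, 0.996, 0.001], [0.996, -0.091, 0.0], [0.0, 0.001, -1.0]]
contact_force: [-0.3, 0.5, -0.4]
width: 0.498
```

```bash
python3 - <<'E'
from h import *
im=snap('w5');cv2.imwrite('pics/w5c.png',im)
plan([.498,.2615,.2],-5)
E
```

```text
t 10.47 pos [ 0.5511 -0.0067  0.2237] yaw -5.55 F [-0.8  0.8 -0.4] w 0.498
twist -0.0097 then d(tool) [ 0.2626 -0.0763  0.0237] rows>= 7.0
```

View pics/w5c.png

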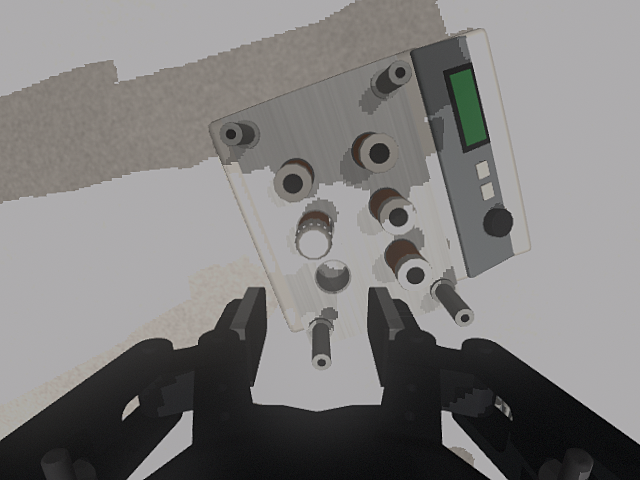

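```bash
python3 - <<'E'
from h import *
s=np.load('pics/w5.npz');c=cam('wrist',s)
w=np.r_[ray(c,[(231.5,134),(400,72),(321,364),(465,318)],.143),ray(c,[(293,183.5),(379.5,152.5),(398.5,215.5),(414,275)],.139)]
m=np.array([(-52,82),(52,82),(-52,-82),(52,-82),(-28,42),(28,42),(28,0),(28,-42)])/1e3
t,y,R,r=fit(m,w);print(t,y,r,'corner',R@[-.028,-.042]+t)
v=ray(c,[(313,243)],.139)[0][:2];print('tall in shaker mm',R.T@(v-t)*1e3)
p=ray(c,[(333,275)],.095)[0][:2];print('corner mouth in shaker mm',R.T@(p-t)*1e3)
E
```

```text
[0.57834739 0.0006213 ] 13.973060232201755 [0.3430101  0.289604   1.48190977 0.32070189 0.20636992 0.40842943
 0.96568722 0.79911798] corner [ 0.56131748 -0.04689693]
tall in shaker mm [-28.88154514   1.59335619]
corner mouth in shaker mm [-27.29656749 -40.5619973 ]
```

Request:
{"method": "carry_out", "body": {"dp": [[0.02,-0.006,0],[0.034,-0.01,0.001],[0.035,-0.01,0.002],[0.035,-0.01,0.003],[0.035,-0.01,0.003],[0.035,-0.01,0.003],[0.035,-0.01,0.003],[0.023,-0.007,0.004],[0.01,-0.003,0.004],[0,0,0],[0,0,0],[0,0,0]], "twist": [-0.01,0,0,0,0,0,0,0,0,0,0,0], "jaw": [-0.2,-0.2,-0.2,-0.2,-0.2,-0.2,-0.2,-0.2,-0.2,-0.2,-0.2,-0.2]}}

```text
time_s: 11.47
ee_pos: [0.4961, 0.2578, 0.1996]
tcp_rot: [[0.077, 0.997, 0.0], [0.997, -0.077, -0.002], [-0.002, 0.0, -1.0]]
contact_force: [0.2, -0.3, -0.6]
width: 0.603
```

```bash
python3 - <<'E'
from h import *
im=snap('w6')
plan([.498,.2615,.045],-5)
c=cam('wrist',np.load('pics/w6.npz'));u=proj(c,[[.498,.2615,.082]])[0];print(u)
x,y=int(u[0])-40,int(u[1])-40
cv2.imwrite('pics/w6c.png',cv2.resize(im[y:y+80,x:x+80],(400,400)));print(x,y)
E
```

```text
t 11.52 pos [0.4962 0.2578 0.1997] yaw -4.47 F [ 0.6 -0.7  0.4] w 0.602
twist 0.0092 then d(tool) [0.0041 0.0014 0.1547] rows>= 4.0
[317.82724619 227.60304013]
277 187
```

View pics/w6c.png

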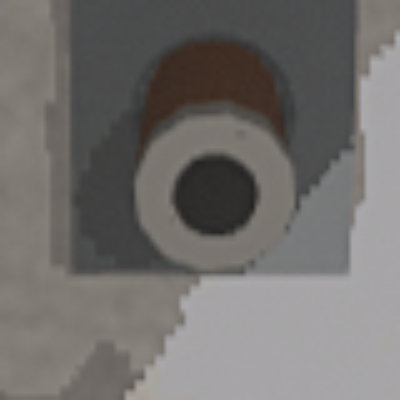

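Request:
{"method": "carry_out", "body": {"dp": [[0.0054,0.0028,0.02],[0,0,0.025],[0,0,0.03],[0,0,0.03],[0,0,0.03],[0,0,0.0177],[0,0,0],[0,0,0],[0,0,0],[0,0,0],[0,0,0],[0,0,0]], "twist": [0.009,0,0,0,0,0,0,0,0,0,0,0], "jaw": [-0.2,-0.2,-0.2,-0.2,-0.2,-0.2,-0.2,-0.2,-0.2,1,1,1], "squeeze": 25}}

```text
time_s: 12.52
ee_pos: [0.4993, 0.2658, 0.0484]
tcp_rot: [[0.085, 0.996, 0.002], [0.996, -0.085, 0.001], [0.001, 0.002, -1.0]]
contact_force: [0.3, -0.8, 6.8]
width: 0.274
```

Request:
{"method": "carry_out", "body": {"dp": [[0,0,0],[0,0,0],[0,0,0],[0,0,0]], "twist": [0,0,0,0], "jaw": [1,1,1,1]}}

```text
time_s: 12.85
ee_pos: [0.4992, 0.2657, 0.0484]
tcp_rot: [[0.084, 0.996, 0.002], [0.996, -0.084, 0.001], [0.001, 0.002, -1.0]]
contact_force: [-0.1, -0.9, 7.1]
width: 0.275
```

Request:
{"method": "carry_out", "body": {"dp": [[0,0,-0.015],[0,0,-0.025],[0,0,-0.03],[0,0,-0.035],[0,0,-0.035],[0,0,-0.035],[0,0,-0.005],[0,0,0],[0,0,0],[0,0,0],[0,0,0],[0,0,0]], "twist": [0,0,0,0,0,0,-0.055,-0.055,-0.055,-0.055,-0.055,-0.055], "jaw": [1,1,1,1,1,1,1,1,1,1,1,1]}}

```text
time_s: 13.85
ee_pos: [0.4983, 0.2652, 0.2274]
tcp_rot: [[-0.246, 0.969, 0.001], [0.969, 0.246, -0.0], [-0.0, 0.001, -1.0]]
contact_force: [-0.3, -0.1, 0.1]
width: 0.274
```

```bash
python3 - <<'E'
from h import *
plan([.5613,-.0469,.225],14)
E
```

```text
t 13.85 pos [0.4983 0.2652 0.2274] yaw 14.23 F [-0.3 -0.1  0.1] w 0.274
twist 0.0041 then d(tool) [-0.3181 -0.0144  0.0025] rows>= 8.0
```

Request:
{"method": "carry_out", "body": {"dp": [[-0.02,-0.001,0],[-0.035,-0.0015,0],[-0.04,-0.0018,0],[-0.04,-0.0018,0],[-0.04,-0.0018,0],[-0.04,-0.0018,0],[-0.04,-0.0018,0],[-0.035,-0.0015,0],[-0.02,-0.001,0.002],[-0.008,-0.0005,0],[0,0,0],[0,0,0]], "twist": [0.004,0,0,0,0,0,0,0,0,0,0,0], "jaw": [1,1,1,1,1,1,1,1,1,1,1,1]}}

```text
time_s: 14.85
ee_pos: [0.5602, -0.0454, 0.2253]
tcp_rot: [[-0.24, 0.971, 0.0], [0.971, 0.24, 0.001], [0.001, 0.0, -1.0]]
contact_force: [0.0, 1.0, -0.1]
width: 0.278
```

Request:
{"method": "carry_out", "body": {"dp": [[0,0,0.02],[0,0,0.025],[0,0,0.022],[0,0,0],[0,0,0],[0,0,0],[0,0,0]], "twist": [0,0,0,0,0,0,0], "jaw": [1,1,1,1,1,1,1]}}

```text
time_s: 15.43
ee_pos: [0.5616, -0.0459, 0.1597]
tcp_rot: [[-0.24, 0.971, 0.003], [0.971, 0.24, 0.0], [-0.001, 0.003, -1.0]]
contact_force: [-0.3, 0.4, -0.9]
width: 0.276
```

```bash
python3 - <<'E'
from h import *
im=snap('w7')
cv2.imwrite('pics/w7c.png',cv2.resize(im[100:400,120:520],(800,600)))
plan([.5613,-.0469,.157],14)
E
```

```text
t 15.48 pos [ 0.5615 -0.0463  0.1596] yaw 13.87 F [-0.5 -0.2 -0.9] w 0.275
twist -0.0022 then d(tool) [-0.0005 -0.0004  0.0026] rows>= 1.0
```

View pics/w7c.png

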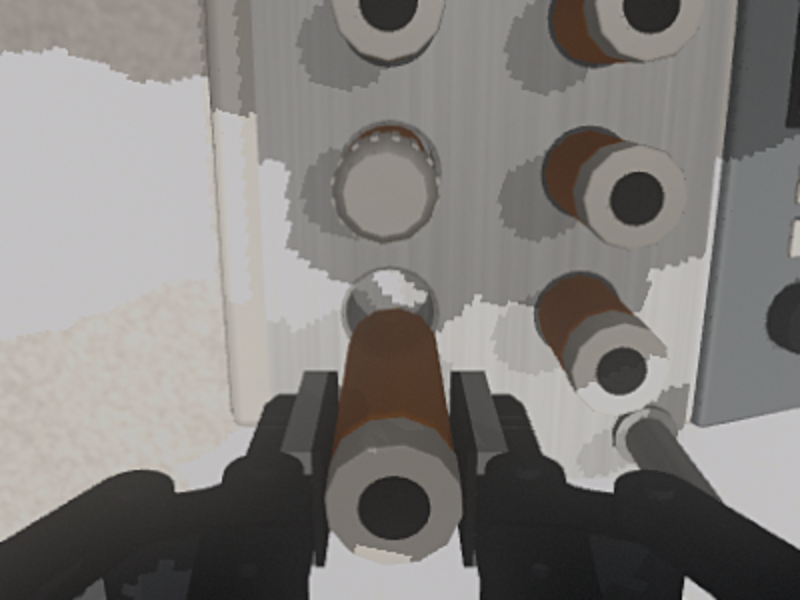

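```bash
python3 - <<'E'
from h import *
def go(n,tops,m,rim,capuv,botuv,b):
    s=np.load(f'pics/{n}.npz');c=cam('wrist',s);z=s['ee_pos'][2]
    t,y,R,r=fit(np.array(m)/1e3,ray(c,tops,.139));pk=R@(np.array([-28,0 if n=='w4' else -42])/1e3)+t
    far=ray(c,[rim],.095)[0][:2]-R@[0,.01325]
    X=s['tcp_rot'][:2,:2]
    cap=ray(c,[capuv],z-b+.076)[0][:2];bot=ray(c,[botuv],z-b)[0][:2]-X[:,0]*.012
    print(n,y,r.round(2),pk)
    for k,v in(('cap',cap),('bot',bot)):print(k,'off',X.T@(v-s['ee_pos'][:2])*1e3,'to pk',X.T@(pk-v)*1e3,'rim',X.T@(far-v)*1e3)
go('w4',[(315.5,192.5),(443.5,193),(435,281.5)],[(-28,42),(28,42),(28,0)],(316,229),(317,343.5),(314.5,246),.0412)
go('w7',[(439,199.5),(431,285),(315,104),(446,103)],[(28,0),(28,-42),(-28,42),(28,42)],(315.5,233.5),(317,354),(315.5,254.5),.0424)
E
```

```text
w4 14.040065519872273 [0.13 0.17 0.11] [ 0.55132182 -0.006239  ]
cap off [1.80554487 0.4665212 ] to pk [ 0.85324736 -0.34136445] rim [ 2.0794612  -0.28047477]
bot off [ 0.85763344 -0.61529884] to pk [1.8011588  0.74045558] rim [3.02737263 0.80134526]
w7 14.375470845442313 [0.21 0.62 0.63 0.16] [ 0.56224909 -0.04746987]
cap off [-3.04530934  0.42728178] to pk [ 1.33792095 -0.16057245] rim [ 3.15001848 -0.35472119]
bot off [-4.21462858 -0.04822121] to pk [2.5072402  0.31493055] rim [4.31933772 0.12078181]
```

Request:
{"method": "carry_out", "body": {"dp": [[0.0033,-0.0003,0],[0,0,0],[0,0,0],[0,0,0.006],[0,0,0.006],[0,0,0.005],[0,0,0],[0,0,0]], "twist": [0,0,0,0,0,0,0,0], "jaw": [1,1,1,1,1,1,1,1]}}

```text
time_s: 16.15
ee_pos: [0.5589, -0.0438, 0.1403]
tcp_rot: [[-0.239, 0.971, -0.001], [0.971, 0.239, 0.0], [0.001, -0.001, -1.0]]
contact_force: [0.2, 0.2, 0.2]
width: 0.276
```

Request:
{"method": "carry_out", "body": {"dp": [[0.0005,0.0014,0],[0,0,0],[0,0,0],[0,0,0]], "twist": [0,0,0,0], "jaw": [1,1,1,1]}}

```text
time_s: 16.48
ee_pos: [0.5608, -0.0429, 0.1412]
tcp_rot: [[-0.239, 0.971, 0.0], [0.971, 0.239, -0.0], [-0.0, 0.0, -1.0]]
contact_force: [0.1, 0.5, -0.1]
width: 0.277
```

Well placed; go down in steps.

Request:
{"method": "carry_out", "body": {"dp": [[0,0,0.003],[0,0,0.004],[0,0,0.004],[0,0,0],[0,0,0]], "twist": [0,0,0,0,0], "jaw": [1,1,1,1,1]}}

```text
time_s: 16.9
ee_pos: [0.5603, -0.043, 0.1295]
tcp_rot: [[-0.239, 0.971, -0.001], [0.971, 0.239, 0.0], [0.0, -0.001, -1.0]]
contact_force: [-0.4, 0.2, -0.4]
width: 0.277
```

Bottom is about 8 mm below the mouth and there is no contact force.

Request:
{"method": "carry_out", "body": {"dp": [[0,0,0.005],[0,0,0.006],[0,0,0.005],[0,0,0.003],[0,0,0.002],[0,0,0],[0,0,0]], "twist": [0,0,0,0,0,0,0], "jaw": [1,1,1,1,1,1,1]}}

```text
time_s: 17.48
ee_pos: [0.5606, -0.0429, 0.1089]
tcp_rot: [[-0.239, 0.971, -0.0], [0.971, 0.239, 0.0], [0.0, -0.0, -1.0]]
contact_force: [0.4, -0.0, -1.0]
width: 0.274
```

Request:
{"method": "carry_out", "body": {"dp": [[0,0,0.002],[0,0,0.002],[0,0,0],[0,0,0]], "twist": [0,0,0,0], "jaw": [1,1,1,1]}}

```text
time_s: 17.82
ee_pos: [0.5608, -0.043, 0.1054]
tcp_rot: [[-0.239, 0.971, 0.001], [0.971, 0.239, -0.0], [-0.0, 0.0, -1.0]]
contact_force: [-1.2, -0.8, 5.1]
width: 0.276
```

Request:
{"method": "carry_out", "body": {"dp": [[0,0,0],[0,0,0],[0,0,0],[0,0,0],[0,0,-0.01],[0,0,-0.02],[0,0,-0.03],[0,0,-0.03],[0,0,-0.035],[0,0,0],[0,0,0],[0,0,0]], "twist": [0,0,0,0,0,0,0,0,0,0.098,0.098,0.098], "jaw": [0,0,0,0,0,0,0,0,0,0,0,0]}}

```text
time_s: 18.82
ee_pos: [0.561, -0.0429, 0.2315]
tcp_rot: [[0.057, 0.998, 0.002], [0.998, -0.057, -0.0], [-0.0, 0.002, -1.0]]
contact_force: [0.4, 0.2, -0.2]
width: 0.499
```

Request:
{"method": "carry_out", "body": {"dp": [[0,0,0],[0,0,0],[0,0,0],[0,0,0],[0,0,0]], "twist": [0.098,0.098,0.098,0,0], "jaw": [0,0,0,0,0]}}

```text
time_s: 19.23
ee_pos: [0.5607, -0.0428, 0.2305]
tcp_rot: [[0.337, 0.942, 0.001], [0.942, -0.337, -0.0], [-0.0, 0.001, -1.0]]
contact_force: [-0.2, -0.3, 0.4]
width: 0.497
```

```bash
python3 - <<'E'
from h import *
im=snap('w8')
snap('top2','top')
plan([.4676,-.3452,.2],-19.8)
E
```

```text
t 19.33 pos [ 0.5606 -0.0429  0.2303] yaw -19.69 F [ 0.  -0.7 -0.2] w 0.502
twist 0.0019 then d(tool) [-0.3159  0.0149  0.0303] rows>= 8.0
```

Request:
{"method": "carry_out", "body": {"dp": [[-0.02,0.001,0],[-0.035,0.0015,0],[-0.04,0.002,0.003],[-0.04,0.002,0.004],[-0.04,0.002,0.005],[-0.04,0.002,0.005],[-0.04,0.002,0.005],[-0.035,0.0015,0.004],[-0.019,0.001,0.004],[-0.007,0,0],[0,0,0],[0,0,0]], "twist": [0,0,0,0,0,0,0,0,0,0,0,0], "jaw": [-0.2,-0.2,-0.2,-0.2,-0.2,-0.2,-0.2,-0.2,-0.2,-0.2,-0.2,-0.2]}}

```text
time_s: 20.33
ee_pos: [0.4682, -0.3439, 0.2002]
tcp_rot: [[0.338, 0.941, 0.001], [0.941, -0.338, 0.001], [0.001, 0.0, -1.0]]
contact_force: [0.6, 0.9, 0.3]
width: 0.599
```

```bash
python3 - <<'E'
from h import *
im=snap('w9')
plan([.4676,-.3452,.03],-19.8)
a=cv2.imread('pics/w8.png')
cv2.imwrite('pics/w9c.png',np.vstack([cv2.resize(im[20:460],(640,440)),cv2.resize(a[100:260],(640,160))]))
E
```

```text
t 20.38 pos [ 0.4686 -0.3431  0.2004] yaw -19.66 F [ 0.7  0.3 -0.4] w 0.598
twist 0.0024 then d(tool) [-0.0026 -0.0003  0.1704] rows>= 5.0
```

View pics/w9c.png

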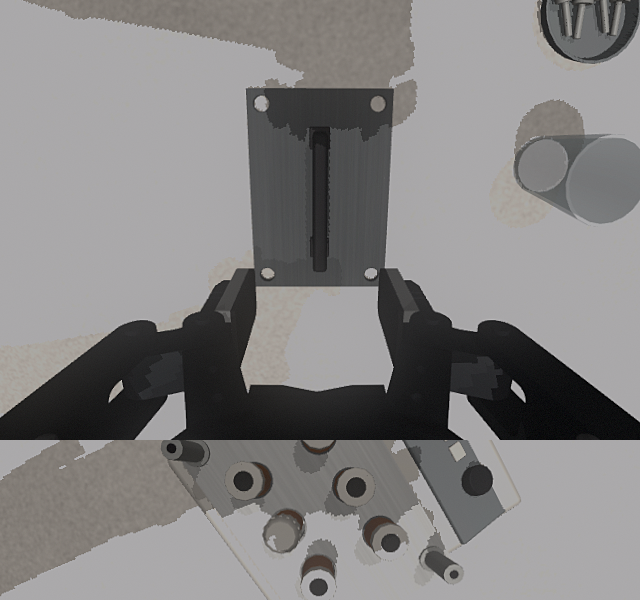

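```bash
python3 - <<'E'
from h import *
c=cam('wrist',np.load('pics/w9.npz'))
t,y,R,r=fit(np.array([(-52,82),(52,82),(-52,-82),(52,-82)])/1e3,ray(c,[(261.5,124),(378,124),(267,294),(371,293)],.005));print(t,y,r)
b=ray(c,[(321,149),(320,291)],.055);print(b,b.mean(0))
plan([*t,.03],y)
E
```

```text
[ 0.47093394 -0.34637529] -19.79220262675595 [1.03534707 0.80352895 0.33435766 1.36056067]
[[ 0.49226149 -0.28930911  0.055     ]
 [ 0.45210803 -0.39957251  0.055     ]] [ 0.47218476 -0.34444081  0.055     ]
t 20.38 pos [ 0.4686 -0.3431  0.2004] yaw -19.66 F [ 0.7  0.3 -0.4] w 0.598
twist 0.0022 then d(tool) [-0.0025  0.0032  0.1704] rows>= 5.0
```

Request:
{"method": "carry_out", "body": {"dp": [[-0.0015,0.0033,0.02],[0,0,0.03],[0,0,0.035],[0,0,0.035],[0,0,0.03],[0,0,0.02],[0,0,0],[0,0,0],[0,0,0],[0,0,0],[0,0,0]], "twist": [0.002,0,0,0,0,0,0,0,0,0,0], "jaw": [-0.2,-0.2,-0.2,-0.2,-0.2,-0.2,-0.2,-0.2,-0.2,-0.2,-0.2]}}

```text
time_s: 21.3
ee_pos: [0.4712, -0.3483, 0.0318]
tcp_rot: [[0.341, 0.94, 0.003], [0.94, -0.341, -0.002], [-0.001, 0.003, -1.0]]
contact_force: [-0.2, -0.0, -0.6]
width: 0.599
```

Request:
{"method": "carry_out", "body": {"dp": [[0,0,0],[0,0,0],[0,0,0],[0,0,0],[0,0,0],[0,0,0],[0,0,0],[0,0,0],[0,0,0]], "twist": [0,0,0,0,0,0,0,0,0], "jaw": [1,1,1,1,1,1,1,1,1], "squeeze": 100}}

```text
time_s: 22.05
ee_pos: [0.4699, -0.348, 0.0306]
tcp_rot: [[0.341, 0.94, -0.0], [0.94, -0.341, -0.0], [-0.0, -0.0, -1.0]]
contact_force: [-1.8, 1.1, 6.2]
width: 0.117
```

Request:
{"method": "carry_out", "body": {"dp": [[0,0,-0.01],[0,0,-0.02],[0,0,-0.025],[0,0,-0.03],[0,0,-0.03],[0,0,-0.03],[0,0,-0.03],[0,0,-0.025],[0,0,-0.015],[0,0,0],[0,0,0],[0,0,0]], "twist": [0,0,0,0,0,0,0,0,0,-0.05,-0.06,-0.06], "jaw": [1,1,1,1,1,1,1,1,1,1,1,1]}}

```text
time_s: 23.05
ee_pos: [0.4694, -0.3475, 0.2453]
tcp_rot: [[0.175, 0.985, -0.001], [0.985, -0.175, 0.0], [-0.0, -0.001, -1.0]]
contact_force: [-0.7, 0.3, -4.5]
width: 0.119
```

Request:
{"method": "carry_out", "body": {"dp": [[0,0,0],[0,0,0],[0,0,0],[0,0,0],[0,0,0],[0,0,0],[0,0,0],[0,0,0],[0,0,0],[0,0,0]], "twist": [-0.06,-0.06,-0.06,-0.06,-0.06,-0.06,-0.05,-0.012,0,0], "jaw": [1,1,1,1,1,1,1,1,1,1]}}

```text
time_s: 23.88
ee_pos: [0.4696, -0.3477, 0.2449]
tcp_rot: [[-0.24, 0.971, -0.001], [0.971, 0.24, 0.0], [0.0, -0.0, -1.0]]
contact_force: [0.5, -0.1, -3.4]
width: 0.12
```

```bash
python3 - <<'E'
from h import *
snap('w10')
plan([.578,.0005,.245],14)
E
```

```text
t 23.93 pos [ 0.4698 -0.3477  0.2449] yaw 13.89 F [ 0.4 -0.2 -4.1] w 0.12
twist -0.002 then d(tool) [ 0.3117  0.1893 -0.    ] rows>= 9.0
```

Request:
{"method": "carry_out", "body": {"dp": [[0.013,0.008,0],[0.02,0.012,0],[0.03,0.0182,0],[0.03,0.0182,0],[0.03,0.0182,0],[0.03,0.0182,0],[0.03,0.0182,0],[0.03,0.0182,0],[0.03,0.0182,0],[0.03,0.0182,0],[0.024,0.0146,0],[0.0147,0.009,0]], "twist": [0,0,0,0,0,0,0,0,0,0,0,0], "jaw": [1,1,1,1,1,1,1,1,1,1,1,1]}}

```text
time_s: 24.93
ee_pos: [0.5789, 0.0051, 0.2454]
tcp_rot: [[-0.244, 0.97, 0.001], [0.97, 0.244, 0.002], [0.002, 0.001, -1.0]]
contact_force: [-0.6, 0.2, -2.9]
width: 0.115
```

Request:
{"method": "carry_out", "body": {"dp": [[0,0,0],[0,0,0],[0,0,0],[0,0,0],[0,0,0],[0,0,0]], "twist": [0,0,0,0,0,0], "jaw": [1,1,1,1,1,1]}}

```text
time_s: 25.43
ee_pos: [0.5783, -0.0008, 0.2449]
tcp_rot: [[-0.239, 0.971, -0.0], [0.971, 0.239, -0.0], [-0.0, -0.0, -1.0]]
contact_force: [-0.8, -0.5, -4.5]
width: 0.117
```

```bash
python3 - <<'E'
from h import *
im=snap('w11');s=snap('sc11','scene')
plan([.578,.0005,.245],14)
c=cam('wrist',np.load('pics/w11.npz'))
cv2.imwrite('pics/w11c.png',im)
E
```

```text
t 25.53 pos [ 5.784e-01 -3.000e-04  2.450e-01] yaw 13.89 F [-0.2  0.1 -3.6] w 0.116
twist -0.0019 then d(tool) [ 0.0009 -0.0001 -0.    ] rows>= 1.0
```

View pics/w11c.png

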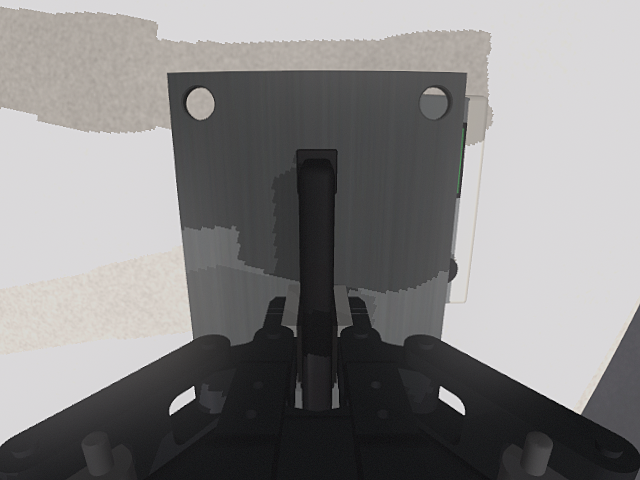

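```bash
python3 - <<'E'
from h import *
s=np.load('pics/w11.npz');c=cam('wrist',s);X=s['tcp_rot'];z=s['ee_pos'][2]
print(s['ee_pos'])
for zz in (z-.0306+.005-.004,z-.0306+.005,z-.0306+.005+.004):
    w=ray(c,[(200.5,103),(435.5,102.5),(167,72),(467,72)],zz);print(zz,np.linalg.norm(w[0]-w[1]),np.linalg.norm(w[2]-w[3]),((w-s['ee_pos'])@X).round(4).tolist())
w=ray(c,[(181,230),(192,338),(453.5,230)],z-.0256);print(((w-s['ee_pos'])@X).round(4).tolist())
# same for lying plate at w9 and grip: plate centre vs TCP
E
```

```text
[ 0.57831302 -0.00084451  0.24492781]
0.21532781156071384 0.10538915434673175 0.13297656577154116 [[0.0834, -0.0516, 0.0296], [0.0835, 0.0538, 0.0295], [0.0969, -0.0658, 0.0296], [0.0968, 0.0671, 0.0295]]
0.21932781156071385 0.10294358924398106 0.12989083222760747 [[0.083, -0.0504, 0.0256], [0.0832, 0.0525, 0.0256], [0.0962, -0.0643, 0.0256], [0.0962, 0.0656, 0.0255]]
0.22332781156071385 0.10049802414123037 0.1268050986836737 [[0.0827, -0.0492, 0.0216], [0.0828, 0.0513, 0.0216], [0.0956, -0.0628, 0.0216], [0.0955, 0.064, 0.0215]]
[[0.0256, -0.0644, 0.0256], [-0.0327, -0.0649, 0.0256], [0.0255, 0.0658, 0.0256]]
```

Request:
{"method": "carry_out", "body": {"dp": [[0,-0.0005,0.004],[0,0,0.008],[0,0,0.01],[0,0,0.01],[0,0,0.01],[0,0,0.008],[0,0,0.004],[0,0,0.002],[0,0,0],[0,0,0],[0,0,0],[0,0,0]], "twist": [-0.002,0,0,0,0,0,0,0,0,0,0,0], "jaw": [1,1,1,1,1,1,1,1,1,1,1,1]}}

```text
time_s: 26.53
ee_pos: [0.5783, 0.0003, 0.1895]
tcp_rot: [[-0.243, 0.97, 0.001], [0.97, 0.243, -0.0], [-0.0, 0.001, -1.0]]
contact_force: [-0.6, 0.1, -4.6]
width: 0.117
```

```bash
python3 - <<'E'
from h import *
plan([.5779,-.0003,.1886],14)
sc=snap('sc12','scene');tp=snap('top12','top');w=snap('w12')
plan([.5779,-.0003,.1886],14)
a=cv2.resize(sc[180:330,240:390],(600,600),interpolation=cv2.INTER_CUBIC)
b=cv2.resize(tp[180:290,285:385],(200,220));d=cv2.resize(w,(200,150))
side=np.vstack([b,d,np.zeros((230,200,3),np.uint8)])
cv2.imwrite('pics/f.png',cv2.convertScaleAbs(np.hstack([a,side]),alpha=1.3))
E
```

```text
t 26.53 pos [5.783e-01 3.000e-04 1.895e-01] yaw 14.07 F [-0.6  0.1 -4.6] w 0.117
twist 0.0012 then d(tool) [-0.0004 -0.0005  0.0009] rows>= 1.0
t 26.68 pos [5.781e-01 2.000e-04 1.893e-01] yaw 14.06 F [ 0.3  0.1 -3.9] w 0.118
twist 0.0011 then d(tool) [-0.0004 -0.0003  0.0007] rows>= 1.0
```

View pics/f.png

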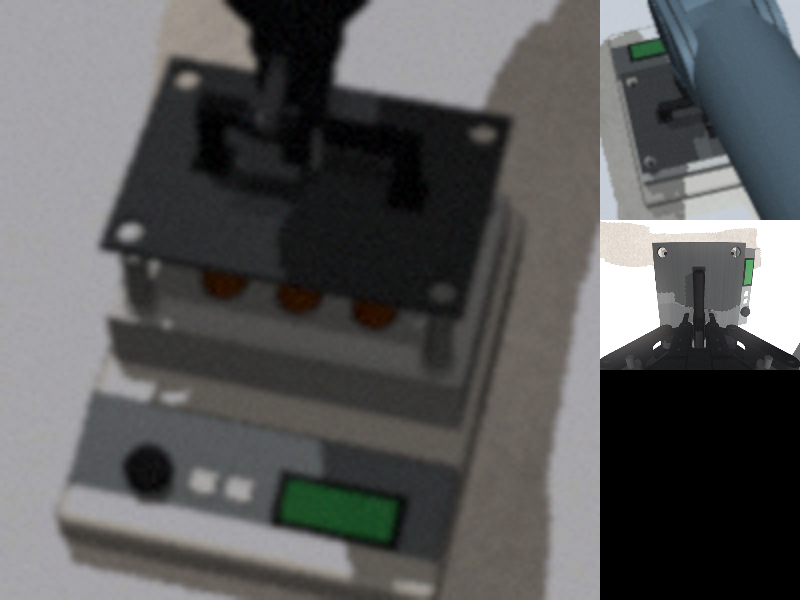

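```bash
python3 - <<'E'
from h import *
c=cam('scene');m=np.array([(-52,-82),(-52,82),(52,-82),(52,82)])/1e3
h=ray(c,[(286.75,199.75),(360.75,213.5),(272.5,238),(350.5,253.3)],.1637)
t,y,R,r=fit(m,h);print('plate by scene',t,y,r)
# refine pillar tops in scene0: brightness peaks hard; use shaker fit t from wrist for comparison
print('expected pillar px in scene',proj(c,np.c_[m@fit(m,m)[2].T@np.array([[np.cos(np.radians(14)),np.sin(np.radians(14))],[-np.sin(np.radians(14)),np.cos(np.radians(14))]])+[.578,.0008],np.full(4,.143)]).round(1).tolist())
s=np.load('pics/w12.npz');c=cam('wrist',s);im=cv2.imread('pics/w12.png');g=cv2.cvtColor(im,cv2.COLOR_BGR2GRAY)
X=s['tcp_rot'];T=s['ee_pos']
for y_ in(-.052,.052):
    u=proj(c,[T+X@[.083,y_+.0008,.0256]])[0];x0,y0=(u-22).astype(int)
    print(u.round(1),'pillar pred',proj(c,[[*(np.array([.5784,.0006])+np.array([[.9703,-.2419],[.2419,.9703]])@[y_,.082]),.143]])[0].round(1))
    p=g[y0:y0+44:2,x0:x0+44:2];print(x0,y0);print('\n'.join(' '.join(f'{v//10:2d}' for v in r) for r in p))
E
```

```text
plate by scene [0.5810103  0.00452462] 14.004140030453115 [0.42052793 0.51584175 0.23882242 0.08581211]
expected pillar px in scene [[286.5, 204.3], [359.6, 217.9], [272.6, 242.0], [349.3, 257.1]]
[198.7 103.1] pillar pred [210.9 107.9]
176 81
 6  6  6  6  6  6  6  7  6  7  7  7  7  7  7  7  6  7  7  7  7  7
 6  6  7  6  6  6  7  7  7  7  7  7  7  6  6  7  7  7  7  7  7  7
 6  7  7  6  6  6  6  7  6  5  4  4  5  6  6  7  7  7  6  7  7  7
 6  6  6  6  6  6  6  5  4  3  3  5  7  7  4  6  7  7  7  7  7  7
 6  7  6  6  7  6  5  3  3 13 19 14 15 16 16 11  5  7  7  7  7  6
 6  6  7  7  6  5  3  3 19 17 17 14 15 16 16 16 14  5  7  7  7  7
 6  7  6  6  5  3  2 19 17 17 13 14 16 16 16 17 15  8  6  7  7  7
 6  6  7  6  4  3 16 17 17 17 12 14 16 15 11 10 11 12  5  7  7  7
 6  6  7  6  4  1 18 17 17 17 12 14 14 11 11 11 11 11 12  6  7  7
 6  7  7  6  3  6 17 17 17 17 14 14 11 11 11 11 11 11 11  5  7  7
 6  7  6  6  3 12 17 17 17 17 15 13 10 11 11 11 12  9 12  4  7  7
 6  7  6  6  3 12 17 17 17 17 15 13 13 13 14  6  2  2  2  4  7  7
 6  6  7  6  3 13 18 17 17 17 14 12 13 13 12  2  3  3  3  5  7  
[... 1392 characters left out ...]
1 11 13  5  7  9 10 10 10  4  5  6  8  7
 7  7  7  4  3  3  3 11 10 11 11  6  7  9 10 10 10  4  5  7  8  7
 7  7  7  4  4  4  3 11 11 10 11  6  7  9  9 10  9  4  5  7  7  7
 7  7  7  5  4  3  3  9 11 11 11  6  8  9 10 10  9  4  6  7  8  7
 7  7  7  5  4  3  2 10 11 11 12  6  8  9 10 10  4  5  7  7  7  7
 7  7  7  7  4  3  9 11 11 11 10  6  8  9 10  9  4  6  7  7  8  7
 7  7  7  7  6 13 11 10 10 10 16  6  7  9  9  4  6  7  7  7  7  7
 7  7  7  7  7  6 11 11 11 11 13  6  8  8  4  6  7  7  7  7  7  7
 7  7  7  7  7  7  6  8 10 18 12  6  5  5  6  7  7  7  7  7  7  7
 7  7  7  7  7  7  7  7  6  5  6  6  6  7  7  7  7  7  7  7  7  7
 7  7  7  7  7  7  7  7  7  7  7  7  7  7  7  7  7  7  7  7  7  7
```

Request:
{"method": "carry_out", "body": {"dp": [[-0.0007,-0.0002,0.0006],[0,0,0],[0,0,0],[0,0,0],[0,0,0],[0,0,0],[0,0,0],[0,0,0],[0,0,0],[0,0,0]], "twist": [0,0,0,0,0,0,0,0,0,0], "jaw": [1,1,1,1,1,1,1,1,1,1]}}

```text
time_s: 27.52
ee_pos: [0.5779, -0.0005, 0.1884]
tcp_rot: [[-0.243, 0.97, -0.0], [0.97, 0.243, 0.0], [0.0, -0.0, -1.0]]
contact_force: [-0.5, -0.2, -4.3]
width: 0.119
```

```bash
python3 - <<'E'
from h import *
plan([.5779,-.0005,.1886],14)
print(ctrl.read_state()['qd'].round(2))
print(ctrl.job_done())
E
```

```text
t 27.52 pos [ 5.779e-01 -5.000e-04  1.884e-01] yaw 14.07 F [-0.5 -0.2 -4.3] w 0.119
twist 0.0012 then d(tool) [ 0.     -0.     -0.0002] rows>= 1.0
[ 0.03  0.07 -0.03 -0.02  0.03 -0.05 -0.04]
the job is handed in; nothing more can be done
None
```

The vial with the tall closed cap is in the middle pocket and the vial with the low open cap is in the corner pocket. The plate is held by its handle over the block. I handed the job in at 27.5 s.

**Vials:** both reached the floor at the expected height, with only light contact force. The wrist picture after release showed both upright among the other four.

**Plate:**
- **Position:** the underside is about 15 mm above the pillar tops (TCP z 0.1884 m) and turned 14.07°, against about 14.0° for the block.
- **Level and free:** the wrist force was about 4 N, little more than the plate's own weight. Joint speeds were near zero and the plate measured level.
- **Alignment:** just before handing in, the threaded holes of the two pillars on the +y side were visible through the plate's holes, within about a pixel of where my block fit put them. By that fit the holes were about 1 mm off, so I made a 0.7 mm correction. I took no picture after it. The two holes on the -y side were only checked in the scene picture.

**Disagreements:**
- The top and scene cameras put positions 3–4 mm from the wrist camera. I relied on the wrist camera because the vial fits agreed with it.
- One pillar and the seated tall vial were each about 1.5 mm off in one wrist fit. For the vial, part of that could be play in the pocket.

I did not go near the dish, the wash bottle or the beaker at their height. I did not measure their positions again at the end.

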